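# Run the accessory tray over the machine's threshold and home against its buffer

## Robot

A 6-joint arm with a two-finger parallel gripper is mounted at the origin on the work surface. World frame = base frame: x ahead of the robot, y to its left, z up, the work surface at z = 0. Lengths are in mm, angles in rad, forces in N, time in s.
With the tool pointing down it reaches from about 275 to 1000 mm from the base axis. Payload 8.4 kg.
Tool frame: the origin (TCP) lies at the very end of the fingers, on their centre line; the grasp point (between the pads) lies 19 mm behind it; z points along the fingers, y is the direction in which the jaws open and shut (so a half turn about z gives the same grasp; the last joint's range is limited). The gripper opens to 85 mm and grips with 20 to 120 N. Pads are 22 mm wide; open, the fingers measure 114 mm over their backs; the gripper's body (76 mm by 85 mm) begins 54 mm behind the grasp point. The pads swing forward as they close: fully open they stand 13 mm farther back than shut.
Start: joints at [1.232, 0.353, 1.633, -0, 1.155, -0.002], TCP at [206.541, 589.889, 231.281] pointing down, gripper open.
Joint ranges: [-2.63, 2.63], [-0.92, 2.1], [0.06, 2.66], [-1.3, 4.44], [0, 2.69], [-3.02, 3.02]. Speed limits (rad/s): [2.22, 2.22, 2.79, 3.14, 3.14, 3.14].

## Interface

Orientations are given as [roll, pitch, yaw] about the fixed x, y, z axes, in that order (R = Rz(yaw) Ry(pitch) Rx(roll)).
In Python, from rig import r gives the robot as it stands.
- The arm moves only by the tool move_arm, never from a script. Its argument "increments" is a list of rows, each an object of numbers: "tx", "ty", "tz": the shift along the tool's x, y, z in cm; "rx", "ry", "rz": the turn, a rotation vector about the tool's x, y, z in degrees; "gripper": the gripper's target within -1 to 1 (fully open at 1, half-way at 0, shut at -1). A call has 1 to 12 rows; each row shifts and turns the commanded pose from where the row before left it, along the tool's axes as they then stand; what a row does not reach is not made up. A row lasts 1/10 s, in which the tool goes at most 50 mm and 8.59 degrees, less where a joint would pass 70% of its speed; a pose out of reach is approached as far as the arm can. A call is refused whole if a number of a shift passes 5 or a number of a turn 8.59, either way. A call with a gripper value outside its range is refused whole. The fingers move at their own pace and stop on an object; "squeeze" is the grip in N (left out, the last holds). Time passes only in rows, so rows that do not move let the fingers close. It gives the time, the measured TCP pose, the force and the opening at its end, in the units of the state.
- r.sense(): the state, without advancing time (a new reading comes with each control period).
- r.grab_frame(name): name is "scene" or "top"; returns (picture, depth): 480x640x3 uint8, red, green, blue; 480x640 float32, mm along the optical axis (not along the pixel's ray), 0 where there is no reading.
- r.camera_model(name): a dict with "fx", "fy", "cx", "cy" (pixels), "R" (3x3) and "t" (3): a world point X has camera coordinates R X + t. Camera axes: x right, y down, z forward; pixel columns grow to the right and rows downward; lengths in mm; the calibration is good to about 2 mm. A picture is of the moment at which its call begins. camera_model takes no time and is no camera call.
- r.sign_off(): hands the job in, once; it reports no verdict.
Trained networks look in the newest picture that a camera, given by its name, has taken for a name from the list of things; names that differ only in an ending like _2 or _b are one class to them, and where a whole thing is asked for, a point or a joint stands for the part that bears it (a point fixed in the world has none). Each returns a list of dicts, best first, with "confidence" (0 to 1); they miss things now and then, are a little off and sometimes report something else, mostly with a low value. They report only what shows in the picture. A call takes as long as a camera call. They do not tell look-alikes from the thing itself.
- r.cut_out(query, camera): "mask" (480x640 bool, what is visible of it) and "bbox" ([left, top, right, bottom] in pixels, round what is visible of it).
- r.place_of(query, camera): "location" ([row, column] in pixels: a listed point, or the origin of a listed thing).
The state is a dict: "clock": time; "qpos": joint angles; "qvel": joint speeds; "joint_efforts": joint torques, N m; "eef_pos": TCP position; "tcp_rot": TCP orientation; "contact_force": force on the tool from outside, world axes, zero at the start; "wrist_torque": the same for the moment, N m; "opening": opening from 0.0 (shut) to 1.0 (fully open).
Only numpy, scipy, OpenCV 4.12 (cv2) and the standard library are available. Lean on these libraries where they do the work, as an engineer would, in place of code of your own. Each camera call takes 0.05 s, during which the arm holds its last target. There are 200 camera calls.

## Task

Stow the plywood accessory tray in the bay under the machine's aluminium table: tip up its leading end by the cross bar so that it rests on the raised edge of the white base while its rear end is still down on the bench, then slide it on over the edge until it lies flat on the base, and press it home, still straight and central, against the rubber buffer of the end stop. Slide it rather than carry it and keep it from tipping steeply; press it against the buffer firmly for a moment (around 10 N there) but never ram either the edge or the buffer (stay under 25 N). Leave the other things lying about where they are.

Things in the scene. Friction and masses are not known exactly. Their poses are not given: they have to be found in the camera images.
- bed: The machine's fixed white base plate, 280 mm long (x), 240 mm wide (y), top 15 mm above the bench. Origin: middle of its front edge (the threshold), at bench level; +x runs from the threshold into the bay, z up. The plate spans x 0 to 280, y -120 to 120 mm. A star knob and a bracket stand on the bench 130 to 155 mm either side of the base's middle line.
- bay (a point): Middle of the underside of the aluminium table that bridges the base: 60 mm along the base's x by 240 mm, spanning x 135 to 195 mm of the base, underside 125 and top 139 mm above the bench, on four 16 mm posts at its corners (base x 147 and 183, y -106 and 106 mm). The bar passes under it, a gripper cannot: push the last stretch from behind.
- stop: Fixed steel end stop in the bay: upright plate 120 mm wide, 60 mm high. Origin: bottom middle of its front face, on the base's top; x as the base's x. A rubber-faced buffer (80 mm wide, face 15 to 35 mm above the base's top) stands out from it towards the threshold by 6 to 36 mm, unmeasured and different each time: find it by feel. It is clamped and does not yield. The tray's front wall meets it.
- tray: Open plywood tray 150 mm long (x), 110 mm wide (y), walls 45 mm high, 6 mm thick, low parts fixed inside (balance near the middle). Mass 0.4 to 0.65 kg; sliding it on the flat takes 1.5 to 5 N. Origin: centre of its underside; +x to its leading end, z up. It starts flat on the bench, leading end towards the threshold. Pushed from behind while still tilted it can wedge on the edge: bring its middle past the edge by the bar.
- tray_bar (a point): Middle of the tray's round steel cross bar, 12 mm diameter, running along the tray's y between two uprights (98 mm apart inside), 80 mm above its underside and 40 mm ahead of its origin, 35 mm behind the leading face. Free below it down to 40 mm above the underside.
- tray_front (a point): Middle of the bottom edge of the tray's leading face (75 mm ahead of its origin).
- tray_rear (a point): Middle of the bottom edge of the tray's rear face (75 mm behind its origin).
- star_knob: Bystander: black star knob, 34 mm diameter, 28 mm tall, standing on the bench; origin at its foot.
- bracket: Bystander: white cast bracket about 80 x 32 mm, 50 mm tall with its pin; origin at its foot.
- air_cylinder: Bystander: aluminium air cylinder, 36 mm diameter, 75 mm tall, standing on the aluminium table; origin at its foot.
- oil_can: Bystander: grey can, 50 mm diameter, 110 mm tall; origin at its foot.
- screwdriver: Bystander: screwdriver lying on the far side of the bench; origin under its middle.
- wrench: Bystander: wrench lying on the far side of the bench; origin under its middle.
- screw_cup: Bystander: steel cup, 64 mm rim, 50 mm tall; origin at its foot.
Not all that is in view belongs to the job. Several things have the shape of the tray; the one meant has the colours described above.

How it is judged (in metres and radians):
On the way, in this order (a step that is already met when the one before it is completed fails the run):
1. the tray's leading end rests tipped up on the threshold while its rear end is still on the bench (x of tray_front in the frame of bed above 0.005 m and x of tray_rear in the frame of bed below -0.03 m and angle between tray's own z axis and vertical above 0.06 rad and height (world z) of tray_rear below 0.008 m and contact force between tray and bed above 0.5 N), for 0.2 s.
2. the tray has come over the threshold and lies flat on the base (x of tray_rear in the frame of bed above 0 m and angle between tray's own z axis and vertical below 0.04 rad and z of tray_rear in the frame of bed between 0.011 and 0.019 m), for 0.1 s.
3. the tray is pressed against the stop's buffer with at least 3 N (contact force between tray and stop above 3 N), for 0.2 s.
At the end, for the whole second after the job is handed in: The tray lies flat on the base (tilt under 0.04 rad), wholly past the threshold, its leading face 1 to 41 mm before the stop's plate (at the buffer), within 25 mm of the base's middle line and 0.12 rad of its direction, at rest (x of tray_front in the frame of stop between -0.041 and -0.001 m and y of tray in the frame of bed between -0.025 and 0.025 m and angle between the x axis of tray and the x axis of bed, either way round below 0.12 rad and angle between tray's own z axis and vertical below 0.04 rad and x of tray_rear in the frame of bed above 0.005 m and z of tray_rear in the frame of bed above 0.011 m and linear speed of tray below 0.01 m/s); the robot touches nothing.
It fails at once if the tray rammed against the buffer or stop with more than 30 N (contact force between tray and stop above 30 N).
It fails at once if the tray rammed or pressed against the base or its edge with more than 45 N (contact force between tray and bed above 45 N).
It fails at once if the tray tipped by more than 0.45 rad (angle between tray's own z axis and vertical above 0.45 rad).
It fails at once if the tray carried: its rear edge more than 35 mm above the bench (height (world z) of tray_rear above 0.035 m).
It fails at once if a bystander moved more than 20 mm (distance of any of star_knob, bracket, air_cylinder, oil_can, screwdriver, wrench, screw_cup from where it was at the start of the episode above 0.02 m).
It also fails if it takes over 72 s, if anything falls off the work surface, if the arm or the gripper's body presses on something with over 40 N, if the wrist force passes 120 N, or if a joint passes its speed limit or range.

## Working session

There is one attempt and no reset: what is moved stays moved. The work goes in short steps, Python scripts to look and compute and a tool call to move; the robot and the scene stay as the last step left them, time stands still between calls to the robot, and variables do not carry over. Pictures are saved under pics/ and viewed, about 8 in all and at most 12, crops included, and the job is handed in when it is done.

Besides the shell and the picture viewer there is one more tool, called after ">>>" as name(argument=value, ...), one argument or row to a line, values as JSON. move_arm: Moves the arm, as the interface text tells. Its arguments: {"type":"object","properties":{"increments":{"type":"array","items":{"type":"object","properties":{"tx":{"type":"number"},"ty":{"type":"number"},"tz":{"type":"number"},"rx":{"type":"number"},"ry":{"type":"number"},"rz":{"type":"number"},"gripper":{"type":"number"}}}},"squeeze":{"type":"number"}},"required":["increments"]}

```bash
ls; mkdir -p pics
cat > h.py <<'E'
import numpy as np, cv2
from rig import r
def world(cam,row,col,depth):
    m=r.camera_model(cam); R=np.array(m["R"]);t=np.array(m["t"])
    c=np.array([(col-m["cx"])/m["fx"]*depth,(row-m["cy"])/m["fy"]*depth,depth])
    return R.T@(c-t)
def onplane(cam,row,col,z):
    m=r.camera_model(cam); R=np.array(m["R"]);t=np.array(m["t"])
    o=-R.T@t; d=R.T@np.array([(col-m["cx"])/m["fx"],(row-m["cy"])/m["fy"],1.])
    return o+d*(z-o[2])/d[2]
def cloud(cam,D):
    m=r.camera_model(cam); R=np.array(m["R"]);t=np.array(m["t"])
    v,u=np.mgrid[0:480,0:640]
    c=np.stack([(u-m["cx"])/m["fx"]*D,(v-m["cy"])/m["fy"]*D,D],-1)
    return (c-t)@R
E
python3 - <<'E'
from h import *
np.set_printoptions(precision=1,suppress=True)
for c in("scene","top"):
    im,D=r.grab_frame(c); np.savez(f"{c}0.npz",im=im,D=D)
    cv2.imwrite(f"pics/{c}0.png",im[:,:,::-1])
    m=r.camera_model(c); print(c,m["fx"],-np.array(m["R"]).T@np.array(m["t"]))
    for q in("tray","tray_bar","tray_front","tray_rear","bed","stop","bay","star_knob","bracket"):
        for d in r.place_of(q,c)[:4]:
            row,col=d["location"]; dd=D[int(min(max(row,0),479)),int(min(max(col,0),639))]
            print(q,round(d["confidence"],2),np.array([row,col]),world(c,row,col,dd))
print(r.sense())
E
```

```text
pics
scene 539.1271218373518 [1375.1   62.5  990.1]
tray 0.84 [352.9 201.9] [ 772.8 -226.1    1. ]
tray 0.73 [271.3 352.5] [532.9  89.7   4.3]
tray 0.62 [227. 407.] [386.5 226.8  15. ]
tray_bar 0.92 [255.5 335.9] [554.2  49.5  82.1]
tray_bar 0.6 [214.9 400.4] [417.4 201.3  85.9]
tray_front 0.96 [245.6 387.8] [436.4 177.8  -3.9]
tray_front 0.72 [203.1 472.9] [308.2 400.7  33.7]
tray_front 0.7 [272.2 322.3] [540.2  17.7   5.4]
tray_front 0.63 [368.3 175.6] [ 835.4 -259.1   42.1]
tray_rear 0.97 [335.5 238.2] [ 750.6 -147.6   39.2]
tray_rear 0.84 [208.  416.5] [308.8 256.9  10.5]
tray_rear 0.74 [281.3 380.6] [593.6 152.3  44.4]
bed 0.68 [266.2 301.1] [514.5 -35.5  -5.3]
stop 0.74 [254.3 213.6] [ 615.2 -210.7  139.2]
bay 0.72 [224.4 224.5] [ 519.1 -204.9  134.6]
bay 0.54 [280.7 133.1] [ 584.6 -430.9    0.4]
top 515.0721453557471 [ 250.6  -29.2 1196.9]
tray 0.92 [237.2 285. ] [538.3  84.    9.8]
tray 0.81 [163.3 416.6] [ 766.5 -213.2    3.8]
tray 0.6 [308.2 219.9] [354.2 211.1   1.8]
tray_bar 0.9 [229.  304.8] [546.1  36.   77.8]
tray_bar 0.61 [230.  257.3] [547.1 151.5  12.7]
tray_bar 0.6
[... 296 characters left out ...]
[250.4 332.9] [523.7 -32.7  -5.8]
stop 0.82 [272.  428.9] [ 489.8 -255.9   39.7]
star_knob 0.71 [185.6 301.6] [665.6  60.3  26.8]
star_knob 0.63 [238.7 283.6] [535.   87.1   6.9]
star_knob 0.41 [232.6 300.9] [534.6  43.   86.2]
star_knob 0.26 [230.  257.2] [547.1 151.7  12.7]
bracket 0.76 [311.8 301.1] [366.7  22.8  20.9]
{'clock': 1.0, 'qpos': array([ 1.2,  0.4,  1.6, -0. ,  1.2, -0. ]), 'qvel': array([ 0., -0., -0.,  0.,  0.,  0.]), 'joint_efforts': array([ -0. , -60.5, -34.2,   0. ,   0. ,  -0. ]), 'eef_pos': array([206.6, 589.9, 231.3]), 'tcp_rot': array([3.1, 0. , 2.8]), 'contact_force': array([ 0.3, -0.6, -0.5]), 'wrist_torque': array([-0.1, -0. , -0.1]), 'opening': 1.0017009742152694}
```

View pics/scene0.png

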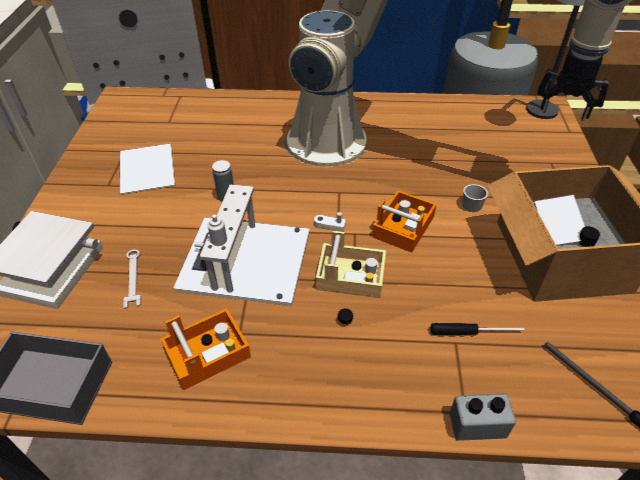

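View pics/top0.png

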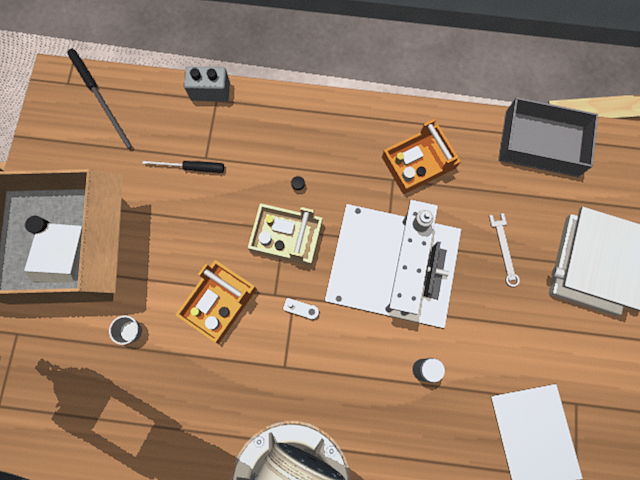

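The pictures show three tray-shaped things. The pale plywood tray is at top (row 237, col 285) and scene (270, 352). The orange trays at top (163, 420) and (300, 217), scene (350, 205) and (220, 405), are look-alikes. I choose the pale one, next to the base's threshold edge at top col ~340. Next I'll fit it and check it in a close crop.

```bash
cat > fit.py <<'E'
from h import *
def fit_bed(im,D):
    P=cloud("top",D); g=im.astype(int)
    m=(D>0)&(P[...,2]>8)&(P[...,2]<22)&(g.min(-1)>120)&((g.max(-1)-g.min(-1))<30)
    n,l,s,_=cv2.connectedComponentsWithStats(m.astype(np.uint8))
    vv,uu=np.mgrid[0:480,0:640]; m&=(uu>322)&(uu<470)&(vv>195)&(vv<335)
    m=cv2.erode(m.astype(np.uint8),np.ones((2,2)))>0
    p=P[m]; return cv2.minAreaRect(p[:,:2].astype(np.float32)),p[:,2].mean(),m
def fit_tray(P,m):
    p=P[m]; return cv2.minAreaRect(p[:,:2].astype(np.float32)),p[:,2].mean(),len(p)
E
python3 - <<'E'
from fit import *
np.set_printoptions(precision=1,suppress=True)
z=np.load("top0.npz"); im,D=z["im"],z["D"]
(c,s,a),h,m=fit_bed(im,D); print("bed",c,s,a,h,m.sum()); print(cv2.boxPoints((c,s,a)))
for cam in("top","scene"):
    z=np.load(cam+"0.npz"); im,D=z["im"],z["D"]
    P=cloud(cam,D); d=P-[545,85,0]
    near=(abs(d[...,0])<95)&(abs(d[...,1])<110)&(D>0)
    rim=near&(P[...,2]>40)&(P[...,2]<50)
    f=fit_tray(P,rim); print(cam,"rim",f); print(cv2.boxPoints(f[0]))
    allm=near&(P[...,2]>8)&(P[...,2]<50); print("all",fit_tray(P,allm))
    bar=near&(P[...,2]>70)&(P[...,2]<95); f=fit_tray(P,bar); print("bar",f,P[bar].mean(0), np.percentile(P[bar][:,2],[50,95,100]))
    # heights hist
im=np.load("top0.npz")["im"]; a=cv2.resize(im[190:340,230:480],None,fx=3,fy=3,interpolation=cv2.INTER_CUBIC)
cv2.imwrite("pics/crop1.png",a[:,:,::-1])
E
```

```text
bed (502.7274475097656, -178.686279296875) (276.9154357910156, 236.76939392089844) 84.0385971069336 14.074018150427975 7470
[[ 370.6 -304.1]
 [ 606.1 -328.7]
 [ 634.9  -53.3]
 [ 399.4  -28.7]]
top rim (((540.0184936523438, 83.59453582763672), (150.67481994628906, 111.2719955444336), 83.7271957397461), np.float64(43.875516933605155), 559)
[[476.5  14.8]
 [587.1   2.6]
 [603.6 152.4]
 [492.9 164.6]]
all (((539.966552734375, 83.57954406738281), (150.8770751953125, 111.38704681396484), 83.62492370605469), np.float64(29.803110867315638), 1713)
bar (((535.5848999023438, 43.35791778564453), (28.44845962524414, 110.5885009765625), 84.04398345947266), np.float64(84.73323338552552), 335) [535.5  43.5  84.7] [84.5 92.3 94.9]
scene rim (((542.9898681640625, 84.35965728759766), (150.30088806152344, 116.6169662475586), 83.65367126464844), np.float64(43.46704166536027), 531)
[[476.7  16.1]
 [592.6   3.2]
 [609.2 152.6]
 [493.3 165.5]]
all (((543.6795043945312, 84.282958984375), (150.30088806152344, 118.00460815429688), 83.65367126464844), np.float64(29.357566613677577), 2087)
bar (((539.2446899414062, 44.344703674316406), (30.00208854675293, 113.9355239868164), 83.82666778564453), np.float64(82.975753860208), 348) [543.3  44.3  83. ] [83.4 90.9 93.3]
```

View pics/crop1.png

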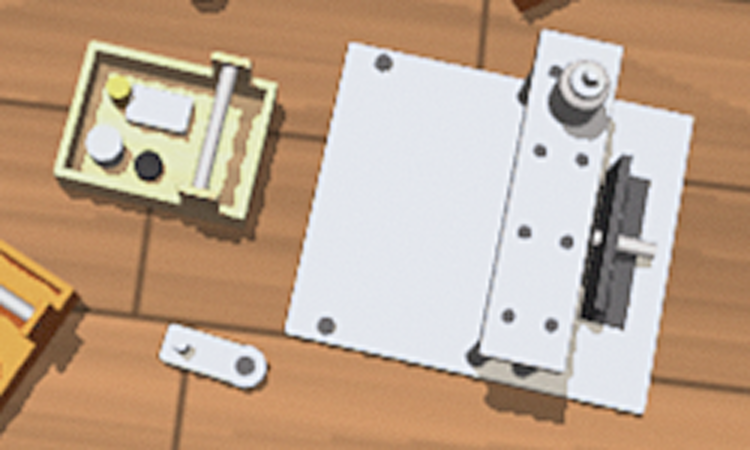

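The crop confirms it: pale plywood walls and a grey bar near the leading end, facing the white base about 50 mm away. Now I'll work out the reach move and the stop's position.

```bash
cat >> h.py <<'E'
from scipy.spatial.transform import Rotation as Ro
B0=np.array([517.2,-39.4,0.]); bx=np.array([-0.1037,-0.9946,0]); by=np.array([0.9946,-0.1037,0])
def tobed(p): d=np.asarray(p)-B0; return np.stack([d@bx,d@by,np.asarray(p)[...,2]],-1)
def frombed(x,y,z): return B0+x*bx+y*by+np.array([0,0,z])
def pose():
    s=r.sense(); return s,np.array(s["eef_pos"]),Ro.from_euler("xyz",s["tcp_rot"])
def need(target,yaw,lean=0.):
    """lean: tool rotated about bed y so that tray nose goes up"""
    s,p,R=pose(); T=Ro.from_rotvec(-lean*by)*Ro.from_euler("xyz",[np.pi,0,yaw])
    print("clock",round(s["clock"],2),"bed",tobed(p).round(1),"rpy",np.degrees(s["tcp_rot"]).round(2),"F",np.round(s["contact_force"],1),"q",np.round(s["qpos"],2))
    print("tool shift cm",(R.inv().apply(target-p)/10).round(2),"turn deg",np.degrees((R.inv()*T).as_rotvec()).round(2))
E
python3 - <<'E'
from h import *
np.set_printoptions(precision=1,suppress=True)
need(np.array([535.5,43.4,150]),np.radians(173.9))
for cam in("top","scene"):
    z=np.load(cam+"0.npz"); im,D=z["im"],z["D"]; P=cloud(cam,D); b=tobed(P.reshape(-1,3)); ok=D.ravel()>0
    m=ok&(abs(b[:,1])<60)&(b[:,2]>25)&(b[:,2]<118)&(b[:,0]>196)&(b[:,0]<290)
    print(cam,m.sum(), np.percentile(b[m],[1,10,50,90,99],axis=0))
    mm=m&(b[:,2]>68)&(b[:,2]<78); print("top of plate",mm.sum(),np.percentile(b[mm],[2,50,98],axis=0) if mm.any() else'')
    # max heights along path
    a=np.array([206,590]);e=np.array([535,43]); q=P[...,:2]-a; u=(e-a)/np.linalg.norm(e-a)
    t=q@u; w=q@np.array([-u[1],u[0]]); k=(D>0)&(abs(w)<90)&(t>80)&(t<640); print("max z",np.percentile(P[k][:,2],[50,99,100]))
    k=ok&(b[:,2]>150)&(b[:,2]<230)&(b[:,0]>130)&(b[:,0]<200)&(abs(b[:,1])<130); print("cyl",b[k].mean(0) if k.any() else'')
E
```

```text
clock 1.0 bed [-593.7 -374.2  231.3] rpy [180.    0.  160.7] F [ 0.3 -0.6 -0.5] q [ 1.2  0.3  1.6 -0.   1.2 -0. ]
tool shift cm [-49.1 -40.7   8.1] turn deg [  0.    0.  -13.2]
top 506 [[208.6 -59.1  25.7]
 [216.1 -48.   37.2]
 [217.6  -1.   58.1]
 [239.3  43.   75.4]
 [257.8  57.7  77.4]]
top of plate 207 [[216.2 -57.1  68.3]
 [220.   -0.1  73.9]
 [224.7  56.7  77.3]]
max z [  1.  167.5 173.6]
cyl [161.4  64.  187.1]
scene 80 [[215.3  -6.   29.7]
 [218.9   0.2  37.4]
 [239.3   7.9  44.2]
 [254.9  55.3  74.7]
 [257.3  59.5  76.1]]
top of plate 30 [[219.1  -6.2  68.9]
 [221.6  25.4  73.5]
 [224.1  54.3  76.3]]
max z [  3.7 167.4 172.3]
cyl [158.5  80.8 180.9]
```

>>> move_arm(
  increments=[
    {"tx": -2,"ty": -1.7,"gripper": 1},
    {"tx": -4,"ty": -3.3},
    {"tx": -4,"ty": -3.3},
    {"tx": -4,"ty": -3.3},
    {"tx": -4,"ty": -3.3},
    {"tx": -4,"ty": -3.3},
    {"tx": -4,"ty": -3.3},
    {"tx": -4,"ty": -3.3},
    {"tx": -4,"ty": -3.3},
    {"tx": -4,"ty": -3.3},
    {"tx": -4,"ty": -3.3},
    {"rz": -6},
  ],
)

```text
invalid input
```

```bash
python3 -c "
from h import *
need(np.array([535.5,43.4,150]),np.radians(173.9))"
```

```text
clock 1.0 bed [-593.7 -374.2  231.3] rpy [180.    0.  160.7] F [ 0.3 -0.6 -0.5] q [ 1.23  0.35  1.63 -0.    1.16 -0.  ]
tool shift cm [-49.11 -40.71   8.13] turn deg [  0.    0.  -13.2]
```

>>> move_arm(
  increments=[
    {"tx": -2,"ty": -1.7,"tz": 0,"rx": 0,"ry": 0,"rz": 0,"gripper": 1},
    {"tx": -4,"ty": -3.3,"tz": 0,"rx": 0,"ry": 0,"rz": 0,"gripper": 1},
  ],
  squeeze=40,
)

```text
clock: 1.2
eef_pos: [245.1, 525.8, 231.2]
tcp_rot: [3.14, -0.0, 2.808]
contact_force: [1.5, 0.5, 0.4]
opening: 1.001
```

>>> move_arm(
  increments=[
    {"tx": -4,"ty": -3.3,"tz": 0,"rx": 0,"ry": 0,"rz": 0,"gripper": 1},
    {"tx": -4,"ty": -3.3,"tz": 0,"rx": 0,"ry": 0,"rz": 0,"gripper": 1},
    {"tx": -4,"ty": -3.3,"tz": 0,"rx": 0,"ry": 0,"rz": 0,"gripper": 1},
    {"tx": -4,"ty": -3.3,"tz": 0,"rx": 0,"ry": 0,"rz": 0,"gripper": 1},
    {"tx": -4,"ty": -3.3,"tz": 0,"rx": 0,"ry": 0,"rz": 0,"gripper": 1},
    {"tx": -4,"ty": -3.3,"tz": 0,"rx": 0,"ry": 0,"rz": 0,"gripper": 1},
    {"tx": -4,"ty": -3.3,"tz": 0,"rx": 0,"ry": 0,"rz": 0,"gripper": 1},
    {"tx": -4,"ty": -3.3,"tz": 0,"rx": 0,"ry": 0,"rz": 0,"gripper": 1},
    {"tx": -4,"ty": -3.3,"tz": 0,"rx": 0,"ry": 0,"rz": 0,"gripper": 1},
    {"tx": -4,"ty": -3.3,"tz": 0,"rx": 0,"ry": 0,"rz": -6.6,"gripper": 1},
    {"tx": 0,"ty": 0,"tz": 0,"rx": 0,"ry": 0,"rz": -6.6,"gripper": 1},
    {"tx": 0,"ty": 0,"tz": 0,"rx": 0,"ry": 0,"rz": 0,"gripper": 1},
  ],
)

```text
clock: 2.4
eef_pos: [505.1, 95.3, 231.2]
tcp_rot: [3.142, -0.0, 3.034]
contact_force: [0.2, 0.5, 0.4]
opening: 1.002
```

```bash
python3 -c "
from h import *
need(np.array([535.5,43.4,61]),np.radians(173.9))"
```

```text
clock 2.4 bed [-132.7  -26.   231.2] rpy [180.    -0.   173.82] F [0.2 0.5 0.4] q [ 0.18  0.18  1.87  0.    1.09 -1.28]
tool shift cm [-3.59 -4.84 17.02] turn deg [ 0.   -0.   -0.08]
```

>>> move_arm(
  increments=[
    {"tx": -1.8,"ty": -2.4,"tz": 0,"rx": 0,"ry": 0,"rz": 0,"gripper": 1},
    {"tx": -1.8,"ty": -2.4,"tz": 2,"rx": 0,"ry": 0,"rz": 0,"gripper": 1},
    {"tx": 0,"ty": 0,"tz": 4,"rx": 0,"ry": 0,"rz": 0,"gripper": 1},
    {"tx": 0,"ty": 0,"tz": 4,"rx": 0,"ry": 0,"rz": 0,"gripper": 1},
    {"tx": 0,"ty": 0,"tz": 3,"rx": 0,"ry": 0,"rz": 0,"gripper": 1},
    {"tx": 0,"ty": 0,"tz": 2,"rx": 0,"ry": 0,"rz": 0,"gripper": 1},
    {"tx": 0,"ty": 0,"tz": 2,"rx": 0,"ry": 0,"rz": 0,"gripper": 1},
    {"tx": 0,"ty": 0,"tz": 0,"rx": 0,"ry": 0,"rz": 0,"gripper": 1},
  ],
)

```text
clock: 3.2
eef_pos: [533.0, 46.1, 59.1]
tcp_rot: [-3.141, -0.005, 3.034]
contact_force: [0.1, 0.1, -0.1]
opening: 1.002
```

```bash
python3 -c "
from h import *
need(np.array([535.5,43.4,61]),np.radians(173.9))
im,D=r.grab_frame('scene'); cv2.imwrite('pics/s1.png',cv2.resize(im[130:330,160:440],None,fx=2.5,fy=2.5)[:,:,::-1])"
```

```text
clock 3.2 bed [-86.7   6.9  59.1] rpy [-179.96   -0.26  173.81] F [ 0.1  0.1 -0.1] q [ 0.08  0.45  1.95  0.    0.75 -1.38]
tool shift cm [-0.27 -0.24 -0.19] turn deg [-0.04 -0.26 -0.09]
```

View pics/s1.png

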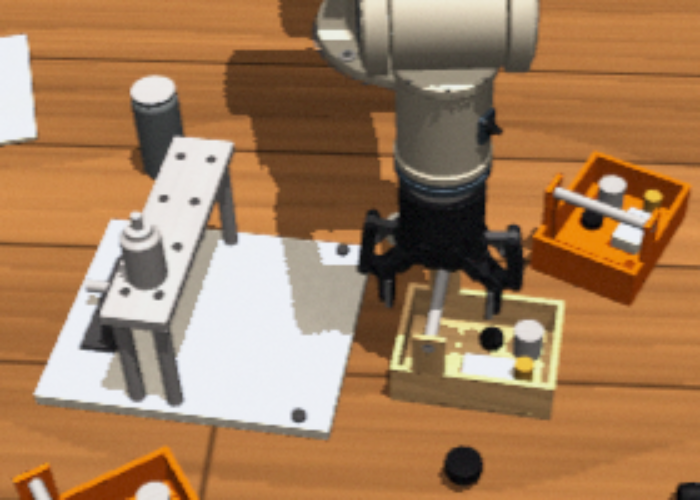

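The jaws straddle the bar, at crop (437, 290). One finger is ahead of the leading wall and one is over the inside. I'll centre and close.

>>> move_arm(
  increments=[
    {"tx": -0.25,"ty": -0.25,"tz": -0.15,"rx": 0,"ry": 0,"rz": 0,"gripper": 1},
    {"tx": 0,"ty": 0,"tz": 0,"rx": 0,"ry": 0,"rz": 0,"gripper": 0},
    {"tx": 0,"ty": 0,"tz": 0,"rx": 0,"ry": 0,"rz": 0,"gripper": -0.4},
    {"tx": 0,"ty": 0,"tz": 0,"rx": 0,"ry": 0,"rz": 0,"gripper": -0.6},
    {"tx": 0,"ty": 0,"tz": 0,"rx": 0,"ry": 0,"rz": 0,"gripper": -1},
    {"tx": 0,"ty": 0,"tz": 0,"rx": 0,"ry": 0,"rz": 0,"gripper": -1},
    {"tx": 0,"ty": 0,"tz": 0,"rx": 0,"ry": 0,"rz": 0,"gripper": -1},
    {"tx": 0,"ty": 0,"tz": 0,"rx": 0,"ry": 0,"rz": 0,"gripper": -1},
  ],
  squeeze=40,
)

```text
clock: 4.05
eef_pos: [537.6, 42.5, 62.9]
tcp_rot: [3.141, 0.0, 3.035]
contact_force: [0.0, 0.6, 1.3]
opening: 0.124
```

>>> move_arm(
  increments=[
    {"tx": 0,"ty": 0.2,"tz": -0.34,"rx": 1.7,"ry": 0,"rz": 0,"gripper": -1},
    {"tx": 0,"ty": 0.2,"tz": -0.34,"rx": 1.7,"ry": 0,"rz": 0,"gripper": -1},
    {"tx": 0,"ty": 0.2,"tz": -0.34,"rx": 1.7,"ry": 0,"rz": 0,"gripper": -1},
    {"tx": 0,"ty": 0.2,"tz": -0.34,"rx": 1.7,"ry": 0,"rz": 0,"gripper": -1},
    {"tx": 0,"ty": 0.2,"tz": -0.34,"rx": 1.7,"ry": 0,"rz": 0,"gripper": -1},
    {"tx": 0,"ty": 0,"tz": 0,"rx": 0,"ry": 0,"rz": 0,"gripper": -1},
    {"tx": 0,"ty": 0,"tz": 0,"rx": 0,"ry": 0,"rz": 0,"gripper": -1},
  ],
)

```text
clock: 4.75
eef_pos: [538.4, 53.5, 78.8]
tcp_rot: [-2.994, -0.001, 3.036]
contact_force: [0.2, 0.2, -2.7]
opening: 0.122
```

```bash
cat >> h.py <<'E'
def tcp_for(xr,th,y,g=17.5,zr=0.):
    c,s=np.cos(th),np.sin(th)
    return frombed(xr+115*c-80*s+g*s, y, zr+115*s+80*c-g*c)
def side(th_min=0):
    """fit tray wall rims seen from top: returns bed-frame centre"""
E
python3 - <<'E'
from h import *
need(tcp_for(-198.6,0.15,11.8),np.radians(173.9),0.15)
for c in("top","scene"):
    im,D=r.grab_frame(c); np.savez(c+"1.npz",im=im,D=D); P=tobed(cloud(c,D).reshape(-1,3)); g=im.reshape(-1,3).astype(int)
    ok=(D.ravel()>0)&(P[:,0]>-230)&(P[:,0]<-30)&(abs(P[:,1]-10)<65)&(g[:,0]-g[:,2]>40)&(g[:,1]>g[:,0]-45)&(P[:,2]>20)&(P[:,2]<90)
    Q=P[ok]
    for x0 in range(-210,-30,20):
        k=(Q[:,0]>x0)&(Q[:,0]<x0+20)
        if k.sum()>5: print(c,x0,k.sum(),np.percentile(Q[k][:,2],[50,90,97]).round(1),np.percentile(Q[k][:,1],[2,98]).round(1))
E
```

```text
clock 4.75 bed [-94.6  11.5  78.8] rpy [-1.7154e+02 -3.0000e-02  1.7394e+02] F [ 0.2  0.2 -2.7] q [ 0.19  0.44  1.91 -0.19  0.84 -1.15]
tool shift cm [-0.04 -0.04 -0.02] turn deg [ 0.14 -0.05  0.04]
top -90 116 [23.7 28.5 63.1] [-43.1  50.2]
top -70 146 [62.8 67.4 68.5] [-45.3  61.2]
scene -210 228 [41.7 45.7 46.9] [-42.1  69.3]
scene -190 216 [39.4 47.1 49. ] [-41.2  69. ]
scene -170 195 [38.1 49.8 52.2] [-43.1  68.7]
scene -150 185 [38.2 51.9 54.2] [-41.4  69.3]
scene -130 170 [37.  54.5 57.2] [-40.4  69.1]
scene -110 184 [54.6 82.1 87.1] [-21.8  69.2]
scene -90 210 [42.3 75.7 85.5] [-37.   69.2]
scene -70 293 [40.  64.9 66.5] [-39.5  68.3]
```

>>> move_arm(
  increments=[
    {"tx": 0.05,"ty": -0.4,"tz": 0.06,"rx": 0,"ry": 0,"rz": 0,"gripper": -1},
    {"tx": 0.1,"ty": -0.8,"tz": 0.12,"rx": 0,"ry": 0,"rz": 0,"gripper": -1},
    {"tx": 0.1,"ty": -0.8,"tz": 0.12,"rx": 0,"ry": 0,"rz": 0,"gripper": -1},
    {"tx": 0.1,"ty": -0.8,"tz": 0.12,"rx": 0,"ry": 0,"rz": 0,"gripper": -1},
    {"tx": 0.1,"ty": -0.8,"tz": 0.12,"rx": 0,"ry": 0,"rz": 0,"gripper": -1},
    {"tx": 0.1,"ty": -0.8,"tz": 0.12,"rx": 0,"ry": 0,"rz": 0,"gripper": -1},
    {"tx": 0.1,"ty": -0.8,"tz": 0.12,"rx": 0,"ry": 0,"rz": 0,"gripper": -1},
    {"tx": 0.1,"ty": -0.8,"tz": 0.12,"rx": 0,"ry": 0,"rz": 0,"gripper": -1},
    {"tx": 0.05,"ty": -0.4,"tz": 0.06,"rx": 0,"ry": 0,"rz": 0,"gripper": -1},
    {"tx": 0,"ty": 0,"tz": 0,"rx": 0,"ry": 0,"rz": 0,"gripper": -1},
  ],
)

```text
clock: 5.85
eef_pos: [523.6, -10.9, 79.2]
tcp_rot: [-2.993, -0.0, 3.035]
contact_force: [-0.1, -0.3, -3.0]
opening: 0.126
```

Run:
```python
from h import *
need(tcp_for(-135,0.11,4),np.radians(173.9),0.11)
```

```text
clock 5.85 bed [-29.    3.5  79.2] rpy [-171.48   -0.    173.87] F [-0.1 -0.3 -3. ] q [ 0.07  0.41  1.96 -0.2   0.81 -1.25]
tool shift cm [-0.05 -0.08  0.46] turn deg [-2.22 -0.02 -0.03]
```

>>> move_arm(
  increments=[
    {"tx": 0,"ty": -0.04,"tz": 0.15,"rx": -0.8,"ry": 0,"rz": 0,"gripper": -1},
    {"tx": 0,"ty": -0.04,"tz": 0.15,"rx": -0.8,"ry": 0,"rz": 0,"gripper": -1},
    {"tx": 0,"ty": 0,"tz": 0.15,"rx": -0.6,"ry": 0,"rz": 0,"gripper": -1},
    {"tx": 0,"ty": 0,"tz": 0,"rx": 0,"ry": 0,"rz": 0,"gripper": -1},
    {"tx": 0,"ty": 0,"tz": 0,"rx": 0,"ry": 0,"rz": 0,"gripper": -1},
  ],
)

```text
clock: 6.35
eef_pos: [523.9, -11.5, 75.2]
tcp_rot: [-3.032, 0.0, 3.035]
contact_force: [-2.0, 0.5, 4.2]
opening: 0.122
```

>>> move_arm(
  increments=[
    {"tx": 0,"ty": 0,"tz": 0,"rx": 0,"ry": 0,"rz": 0,"gripper": -0.6},
    {"tx": 0,"ty": 0,"tz": 0,"rx": 0,"ry": 0,"rz": 0,"gripper": -0.5},
    {"tx": 0,"ty": 0,"tz": 0,"rx": 0,"ry": 0,"rz": 0,"gripper": -0.5},
    {"tx": 0,"ty": 0,"tz": 0,"rx": 0,"ry": 0,"rz": 0,"gripper": -0.5},
    {"tx": 0,"ty": 0,"tz": 0,"rx": 0,"ry": 0,"rz": 0,"gripper": -0.5},
    {"tx": 0,"ty": 0,"tz": 0,"rx": 0,"ry": 0,"rz": 0,"gripper": -0.5},
  ],
)

```text
clock: 6.95
eef_pos: [523.7, -11.6, 74.7]
tcp_rot: [-3.032, -0.0, 3.035]
contact_force: [-0.0, 0.2, 0.1]
opening: 0.255
```

```bash
cat > chk.py <<'E'
from h import *
import sys
n=sys.argv[1]; lo,hi=float(sys.argv[2]),float(sys.argv[3])
np.set_printoptions(precision=1,suppress=True)
for c in("top","scene"):
    im,D=r.grab_frame(c)
    W=cloud(c,D); P=tobed(W.reshape(-1,3)); g=im.reshape(-1,3).astype(int)
    ok=(D.ravel()>0)&(P[:,0]>lo)&(P[:,0]<hi)&(abs(P[:,1])<75)&(g[:,0]-g[:,2]>40)&(g[:,1]>g[:,0]-45)&(P[:,2]>22)&(P[:,2]<110)
    Q=P[ok]; print(c,len(Q),"x",np.percentile(Q[:,0],[0.5,1,99,99.5]),"y",np.percentile(Q[:,1],[1,99]))
    xs=[];zs=[]
    for x0 in np.arange(lo,hi,10):
        k=(Q[:,0]>x0)&(Q[:,0]<x0+10)&(Q[:,2]<75)
        if k.sum()>15: xs.append(Q[k][:,0].mean()); zs.append(np.percentile(Q[k][:,2],95))
    if len(xs)>2: print(" rim z",np.array(zs)," slope",np.polyfit(xs,zs,1))
    if c=="scene": cv2.imwrite(f'pics/{n}.png',cv2.resize(im[130:330,160:440],None,fx=2.5,fy=2.5)[:,:,::-1])
print(r.sense()["clock"])
E
python3 chk.py s2 -150 40
```

```text
Traceback (most recent call last):
  File "chk.py", line 9, in <module>
    Q=P[ok]; print(c,len(Q),"x",np.percentile(Q[:,0],[0.5,1,99,99.5]),"y",np.percentile(Q[:,1],[1,99]))
                                ~~~~~~~~~~~~~^^^^^^^^^^^^^^^^^^^^^^^^
IndexError: index -1 is out of bounds for axis 0 with size 0
```

```bash
sed -i 's/    Q=P\[ok\]; /    Q=P[ok]\n    if len(Q)<40: continue\n    /' chk.py; python3 chk.py s2 -150 40
```

```text
scene 1432 x [-141.5 -141.     6.6    7.2] y [-49.7  61.7]
 rim z [46.6 46.2 46.  47.5 48.5 50.8 50.8 51.8 52.6 53.  71.1 73.5 72.1 71.2
 58.8 61.8]  slope [ 0.2 68.6]
7.1
```

View pics/s2.png

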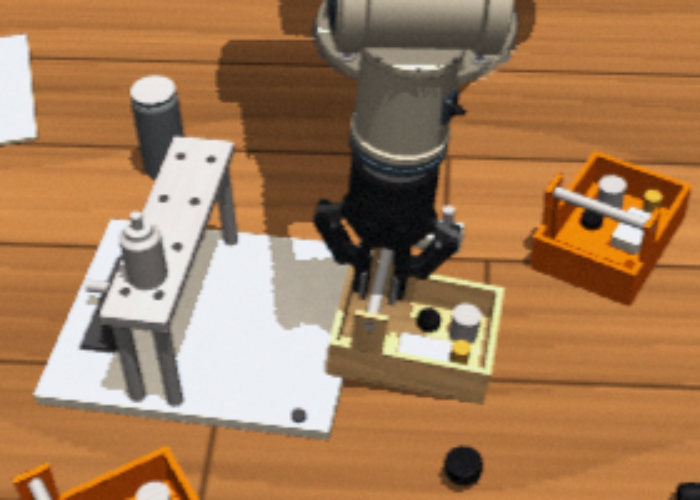

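Step 1 looks met: the leading end rests free on the base edge at crop (335, 330), with front ≈ +11 mm and rear ≈ -136 mm on the bench. I'll regrip and compute the climbing path.

>>> move_arm(
  increments=[
    {"tx": 0,"ty": 0,"tz": 0,"rx": 0,"ry": 0,"rz": 0,"gripper": -1},
    {"tx": 0,"ty": 0,"tz": 0,"rx": 0,"ry": 0,"rz": 0,"gripper": -1},
    {"tx": 0,"ty": 0,"tz": 0,"rx": 0,"ry": 0,"rz": 0,"gripper": -1},
    {"tx": 0,"ty": 0,"tz": 0,"rx": 0,"ry": 0,"rz": 0,"gripper": -1},
  ],
  squeeze=40,
)

```text
clock: 7.5
eef_pos: [523.7, -11.5, 74.9]
tcp_rot: [-3.032, 0.0, 3.035]
contact_force: [-0.9, -0.8, 1.4]
opening: 0.118
```

Run:
```python
from h import *
s,p,R=pose(); print(tobed(p).round(1),np.degrees(s["tcp_rot"]).round(2),s["contact_force"].round(1))
yaw=np.radians(173.9)
def T(th): return Ro.from_rotvec(-th*by)*Ro.from_euler("xyz",[np.pi,0,yaw])
xs=[-136,-130,-124,-118,-112,-106,-100,-94,-88,-82,-76,-70,-64,-60]
ys=np.linspace(3.5,-1.5,len(xs))
p0=p;R0=T(np.arctan(15/136))
off=tcp_for(-136,np.arctan(15/136),3.5,17.4)-p; print("offset",tobed(B0+off).round(1))
for x,y in zip(xs[1:],ys[1:]):
    th=np.arctan(15.3/-x); p1=tcp_for(x,th,y,17.4)-off*[1,1,0]; R1=T(th)
    print(x,(R0.inv().apply(p1-p0)/10).round(2),np.degrees((R0.inv()*R1).as_rotvec()).round(2)); p0,R0=p1,R1
```

```text
[-28.4   3.6  74.9] [-1.737e+02  1.000e-02  1.739e+02] [-0.9 -0.8  1.4]
offset [-0.2 -0.1 -0. ]
-130 [ 0.04 -0.55 -0.02] [ 0.42 -0.   -0.  ]
-124 [ 0.04 -0.56  0.01] [ 0.32 -0.    0.  ]
-118 [ 0.04 -0.56  0.  ] [ 0.35 -0.    0.  ]
-112 [ 0.04 -0.55 -0.  ] [ 0.39 -0.   -0.  ]
-106 [ 0.04 -0.55 -0.01] [ 0.43 -0.    0.  ]
-100 [ 0.04 -0.54 -0.01] [ 0.49 -0.    0.  ]
-94 [ 0.04 -0.53 -0.02] [ 0.55 -0.   -0.  ]
-88 [ 0.04 -0.52 -0.03] [ 0.62 -0.    0.  ]
-82 [ 0.04 -0.51 -0.04] [ 0.71 -0.    0.  ]
-76 [ 0.04 -0.5  -0.05] [ 0.81 -0.   -0.  ]
-70 [ 0.04 -0.48 -0.07] [ 0.95 -0.    0.  ]
-64 [ 0.04 -0.46 -0.09] [ 1.12 -0.   -0.  ]
-60 [ 0.04 -0.29 -0.08] [ 0.86 -0.    0.  ]
```

>>> move_arm(
  increments=[
    {"tx": 0.04,"ty": -0.55,"tz": -0.03,"rx": 0.4,"ry": 0,"rz": 0,"gripper": -1},
    {"tx": 0.04,"ty": -0.56,"tz": 0,"rx": 0.35,"ry": 0,"rz": 0,"gripper": -1},
    {"tx": 0.04,"ty": -0.56,"tz": 0,"rx": 0.35,"ry": 0,"rz": 0,"gripper": -1},
    {"tx": 0.04,"ty": -0.55,"tz": 0,"rx": 0.4,"ry": 0,"rz": 0,"gripper": -1},
    {"tx": 0.04,"ty": -0.55,"tz": -0.01,"rx": 0.45,"ry": 0,"rz": 0,"gripper": -1},
    {"tx": 0.04,"ty": -0.54,"tz": -0.01,"rx": 0.5,"ry": 0,"rz": 0,"gripper": -1},
  ],
)

```text
clock: 8.1
eef_pos: [517.6, -44.5, 79.4]
tcp_rot: [-2.988, -0.0, 3.035]
contact_force: [0.4, 0.9, -3.5]
opening: 0.126
```

>>> move_arm(
  increments=[
    {"tx": 0.04,"ty": -0.53,"tz": 0,"rx": 0.55,"ry": 0,"rz": 0,"gripper": -1},
    {"tx": 0.04,"ty": -0.52,"tz": -0.02,"rx": 0.6,"ry": 0,"rz": 0,"gripper": -1},
    {"tx": 0.04,"ty": -0.51,"tz": -0.04,"rx": 0.7,"ry": 0,"rz": 0,"gripper": -1},
    {"tx": 0.04,"ty": -0.5,"tz": -0.05,"rx": 0.8,"ry": 0,"rz": 0,"gripper": -1},
    {"tx": 0.04,"ty": -0.48,"tz": -0.07,"rx": 0.95,"ry": 0,"rz": 0,"gripper": -1},
    {"tx": 0.04,"ty": -0.46,"tz": -0.09,"rx": 1.1,"ry": 0,"rz": 0,"gripper": -1},
    {"tx": 0.04,"ty": -0.29,"tz": -0.08,"rx": 0.9,"ry": 0,"rz": 0,"gripper": -1},
  ],
)

```text
clock: 8.8
eef_pos: [511.7, -75.3, 89.1]
tcp_rot: [-2.89, 0.0, 3.035]
contact_force: [0.6, 1.8, -3.2]
opening: 0.126
```

```bash
python3 - <<'E'
from h import *
s,p,R=pose(); print(tobed(p).round(1),np.degrees(s["tcp_rot"]).round(2),s["contact_force"].round(1))
need(tcp_for(-60,np.arctan(15.3/60),-1.5,17.4),np.radians(173.9),np.arctan(15.3/60))
yaw=np.radians(173.9)
def T(th): return Ro.from_rotvec(-th*by)*Ro.from_euler("xyz",[np.pi,0,yaw])
# pivot on edge: underside point at distance d from rear stays on edge (0,15.2)
p0,R0=p,R; d=61.9
for th in (.21,.17,.13,.09,.05,.02,0):
    d-=3
    xr=-d*np.cos(th); zr=15.2-d*np.sin(th)
    p1=tcp_for(xr,th,-1.5,17.4,zr); R1=T(th)
    print(round(xr),round(zr,1),tobed(p1).round(1),(R0.inv().apply(p1-p0)/10).round(2),np.degrees((R0.inv()*R1).as_rotvec()).round(2)); p0,R0=p1,R1
E
python3 chk.py s3 -90 100
```

```text
[36.3 -1.8 89.1] [-1.6557e+02  1.0000e-02  1.7390e+02] [ 0.6  1.8 -3.2]
clock 8.8 bed [36.3 -1.8 89.1] rpy [-1.6557e+02  1.0000e-02  1.7390e+02] F [ 0.6  1.8 -3.2] q [ 0.02  0.4   1.98 -0.34  0.83 -1.21]
tool shift cm [-0.02  0.03 -0.  ] turn deg [-0.13 -0.02  0.01]
-58 2.9 [41.8 -1.5 88.1] [-0.03 -0.51  0.23] [-2.4  -0.02  0.  ]
-55 5.7 [47.7 -1.5 86.9] [-0.   -0.55  0.24] [-2.29  0.01  0.  ]
-52 8.3 [53.5 -1.5 85.3] [-0.   -0.55  0.25] [-2.29  0.01 -0.  ]
-50 10.7 [59.2 -1.5 83.4] [-0.   -0.55  0.27] [-2.29  0.01  0.  ]
-47 12.9 [64.9 -1.5 81.1] [-0.   -0.54  0.28] [-2.29  0.01  0.  ]
-44 14.3 [69.8 -1.5 79.2] [-0.   -0.48  0.22] [-1.72  0.   -0.  ]
-41 15.2 [74.1 -1.5 77.8] [-0.   -0.42  0.15] [-1.15  0.    0.  ]
top 307 x [51.1 51.4 76.6 79.8] y [-57.2  50.1]
scene 1854 x [-71.2 -70.8  76.4  76.8] y [-54.7  56.2]
 rim z [45.6 45.7 47.6 50.1 53.3 54.9 57.2 60.1 61.1 63.6 64.2 70.4 71.9 72.3
 70.7 63.2]  slope [ 0.2 59.4]
8.9
```

>>> move_arm(
  increments=[
    {"tx": 0,"ty": -0.5,"tz": 0.23,"rx": -2.4,"ry": 0,"rz": 0,"gripper": -1},
    {"tx": 0,"ty": -0.55,"tz": 0.24,"rx": -2.3,"ry": 0,"rz": 0,"gripper": -1},
    {"tx": 0,"ty": -0.55,"tz": 0.25,"rx": -2.3,"ry": 0,"rz": 0,"gripper": -1},
    {"tx": 0,"ty": -0.55,"tz": 0.27,"rx": -2.3,"ry": 0,"rz": 0,"gripper": -1},
    {"tx": 0,"ty": -0.54,"tz": 0.28,"rx": -2.3,"ry": 0,"rz": 0,"gripper": -1},
    {"tx": 0,"ty": 0,"tz": 0,"rx": 0,"ry": 0,"rz": 0,"gripper": -1},
  ],
)

```text
clock: 9.5
eef_pos: [508.4, -104.6, 80.8]
tcp_rot: [-3.094, -0.0, 3.033]
contact_force: [-0.8, -0.9, -1.8]
opening: 0.122
```

>>> move_arm(
  increments=[
    {"tx": 0,"ty": -0.48,"tz": 0.22,"rx": -1.7,"ry": 0,"rz": 0,"gripper": -1},
    {"tx": 0,"ty": -0.4,"tz": 0.15,"rx": -1.1,"ry": 0,"rz": 0,"gripper": -1},
    {"tx": 0,"ty": -0.4,"tz": 0,"rx": 0,"ry": 0,"rz": 0,"gripper": -1},
    {"tx": 0,"ty": 0,"tz": 0,"rx": 0,"ry": 0,"rz": 0,"gripper": -1},
  ],
)

```text
clock: 9.9
eef_pos: [507.4, -116.7, 77.7]
tcp_rot: [-3.141, 0.0, 3.035]
contact_force: [-0.9, -3.5, 0.9]
opening: 0.123
```

>>> move_arm(
  increments=[
    {"tx": 0,"ty": 0,"tz": 0,"rx": 0,"ry": 0,"rz": 0,"gripper": -0.6},
    {"tx": 0,"ty": 0,"tz": 0,"rx": 0,"ry": 0,"rz": 0,"gripper": -0.5},
    {"tx": 0,"ty": 0,"tz": 0,"rx": 0,"ry": 0,"rz": 0,"gripper": -0.5},
    {"tx": 0,"ty": 0,"tz": 0,"rx": 0,"ry": 0,"rz": 0,"gripper": -0.5},
  ],
)

```text
clock: 10.3
eef_pos: [507.4, -116.1, 77.5]
tcp_rot: [3.141, 0.0, 3.036]
contact_force: [-0.1, 0.2, 0.8]
opening: 0.249
```

```bash
python3 chk.py s3 -60 140; python3 -c "
from h import *
need(frombed(77,-1.5,140),np.radians(173.9))"
```

```text
top 92 x [-36.9 -36.9 -11.5 -11.2] y [-36.4  47.9]
 rim z [62.9 25.2 57.4]  slope [-0.2 43. ]
scene 1717 x [-38.5 -38.5 110.  111.4] y [-55.   56.5]
 rim z [60.4 59.9 59.2 59.  59.7 59.5 59.2 59.9 59.6 58.7 69.5 73.1 71.5 61.2
 60.  59.9]  slope [ 0.  60.3]
10.4
clock 10.4 bed [77.4 -1.9 77.5] rpy [179.96   0.   173.91] F [1.1 0.6 0.1] q [-0.23  0.4   1.98  0.    0.76 -1.69]
tool shift cm [-0.04  0.05 -6.25] turn deg [0.04 0.   0.01]
```

View pics/s3.png

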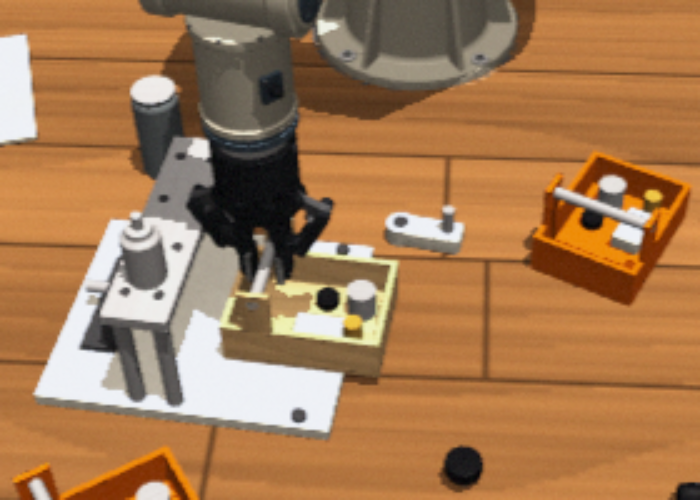

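The tray lies flat on the base, x -38 to +111, with the rim at 60 mm. I'll raise the gripper, go behind the tray and turn 90° so the jaws span its rear wall.

>>> move_arm(
  increments=[
    {"tx": 0,"ty": 0,"tz": -2,"rx": 0,"ry": 0,"rz": 0,"gripper": -0.5},
    {"tx": 0,"ty": 0,"tz": -4,"rx": 0,"ry": 0,"rz": 0,"gripper": -0.5},
    {"tx": 0,"ty": 0,"tz": -4,"rx": 0,"ry": 0,"rz": 0,"gripper": -0.5},
    {"tx": 0,"ty": 3,"tz": 0,"rx": 0,"ry": 0,"rz": 0,"gripper": 0.4},
    {"tx": 0,"ty": 4,"tz": 0,"rx": 0,"ry": 0,"rz": 0,"gripper": 0.4},
    {"tx": 0,"ty": 4,"tz": 0,"rx": 0,"ry": 0,"rz": 0,"gripper": 0.4},
    {"tx": 0,"ty": 4,"tz": 0,"rx": 0,"ry": 0,"rz": 0,"gripper": 0.4},
    {"tx": 0,"ty": 1,"tz": 0,"rx": 0,"ry": 0,"rz": 8,"gripper": 0.4},
    {"tx": 0,"ty": 0,"tz": 0,"rx": 0,"ry": 0,"rz": 8.5,"gripper": 0.4},
    {"tx": 0,"ty": 0,"tz": 0,"rx": 0,"ry": 0,"rz": 8.5,"gripper": 0.4},
    {"tx": 0,"ty": 0,"tz": 0,"rx": 0,"ry": 0,"rz": 8.5,"gripper": 0.4},
    {"tx": 0,"ty": 0,"tz": 0,"rx": 0,"ry": 0,"rz": 8.5,"gripper": 0.4},
  ],
)

```text
clock: 11.6
eef_pos: [524.1, 42.8, 177.6]
tcp_rot: [3.141, -0.001, 2.296]
contact_force: [0.1, 0.2, -0.6]
opening: 0.7
```

>>> move_arm(
  increments=[
    {"tx": 0,"ty": 0,"tz": 0,"rx": 0,"ry": 0,"rz": 8.5,"gripper": 0.4},
    {"tx": 0,"ty": 0,"tz": 0,"rx": 0,"ry": 0,"rz": 8.5,"gripper": 0.4},
    {"tx": 0,"ty": 0,"tz": 0,"rx": 0,"ry": 0,"rz": 8.5,"gripper": 0.4},
    {"tx": 0,"ty": 0,"tz": 0,"rx": 0,"ry": 0,"rz": 8.5,"gripper": 0.4},
    {"tx": 0,"ty": 0,"tz": 0,"rx": 0,"ry": 0,"rz": 8.5,"gripper": 0.4},
    {"tx": 0,"ty": 0,"tz": 0,"rx": 0,"ry": 0,"rz": 5.5,"gripper": 0.4},
    {"tx": 0,"ty": 0,"tz": 0,"rx": 0,"ry": 0,"rz": 0,"gripper": 0.4},
  ],
)

```text
clock: 12.3
eef_pos: [524.2, 42.7, 177.6]
tcp_rot: [-3.142, -0.001, 1.463]
contact_force: [-0.6, -0.6, 1.1]
opening: 0.701
```

```bash
cat > t2.py <<'E'
from fit import *
np.set_printoptions(precision=1,suppress=True)
im,D=r.grab_frame("top"); P=cloud("top",D); b=tobed(P); g=im.astype(int)
m=(D>0)&(b[...,0]>-60)&(b[...,0]<128)&(abs(b[...,1])<75)&(b[...,2]>54)&(b[...,2]<65)&(g[...,0]-g[...,2]>25)
f=cv2.minAreaRect(b[m][:,:2].astype(np.float32)); print(m.sum(),f, b[m].min(0),b[m].max(0))
E
python3 t2.py; python3 -c "
from h import *
need(frombed(-75,-0.5,28),np.radians(83.9))
for x in r.place_of('tray','top')[:2]: print(x['location'],x['confidence'])"
```

```text
399 ((49.35285949707031, -3.463573455810547), (110.92304229736328, 127.61914825439453), 89.93494415283203) [-14.4 -59.   54.1] [113.2  52.1  64.4]
clock 12.35 bed [-82.4  -1.6 177.6] rpy [-1.7999e+02 -4.0000e-02  8.4030e+01] F [ 0.2 -0.2 -0.3] q [0.08 0.26 1.9  0.   0.98 0.18]
tool shift cm [-0.75  0.11 14.96] turn deg [-0.01 -0.04  0.13]
[305.6, 222.4] 0.89
[256.4, 350.1] 0.78
```

>>> move_arm(
  increments=[
    {"tx": 0,"ty": 0,"tz": 4,"rx": 0,"ry": 0,"rz": 0,"gripper": 0.4},
    {"tx": 0,"ty": 0,"tz": 4,"rx": 0,"ry": 0,"rz": 0,"gripper": 0.4},
    {"tx": 0,"ty": 0,"tz": 4,"rx": 0,"ry": 0,"rz": 0,"gripper": 0.4},
    {"tx": 0,"ty": 0,"tz": 2,"rx": 0,"ry": 0,"rz": 0,"gripper": 0.4},
    {"tx": 0,"ty": 0,"tz": 1,"rx": 0,"ry": 0,"rz": 0,"gripper": 0.4},
    {"tx": -1,"ty": 0,"tz": 0,"rx": 0,"ry": 0,"rz": 0,"gripper": 0.4},
    {"tx": -1,"ty": 0,"tz": 0,"rx": 0,"ry": 0,"rz": 0,"gripper": 0.4},
    {"tx": -0.5,"ty": 0,"tz": 0,"rx": 0,"ry": 0,"rz": 0,"gripper": 0.4},
    {"tx": -0.4,"ty": 0,"tz": 0,"rx": 0,"ry": 0,"rz": 0,"gripper": 0.4},
    {"tx": -0.4,"ty": 0,"tz": 0,"rx": 0,"ry": 0,"rz": 0,"gripper": 0.4},
  ],
)

```text
clock: 13.4
eef_pos: [521.3, 9.4, 28.4]
tcp_rot: [3.14, -0.001, 1.464]
contact_force: [0.3, 0.2, 1.0]
opening: 0.698
```

```bash
python3 t2.py; python3 -c "
from h import *
need(frombed(-49,-1,28),np.radians(83.9))"
```

```text
188 ((92.5311279296875, 23.335975646972656), (65.16535949707031, 126.0634536743164), 41.30463409423828) [ 27.9 -45.5  54.8] [113.1  52.4  64.6]
clock 13.45 bed [-48.7  -1.2  28.2] rpy [ 1.7994e+02 -5.0000e-02  8.3880e+01] F [ 0.9 -0.6  0.1] q [0.01 0.48 2.   0.   0.66 0.12]
tool shift cm [0.03 0.02 0.02] turn deg [ 0.06 -0.05 -0.02]
```

>>> move_arm(
  increments=[
    {"tx": -0.3,"ty": 0,"tz": 0,"rx": 0,"ry": 0,"rz": 0,"gripper": 0.4},
    {"tx": -0.3,"ty": 0,"tz": 0,"rx": 0,"ry": 0,"rz": 0,"gripper": 0.4},
    {"tx": -0.5,"ty": 0,"tz": 0,"rx": 0,"ry": 0,"rz": 0,"gripper": 0.4},
    {"tx": -0.5,"ty": 0,"tz": 0,"rx": 0,"ry": 0,"rz": 0,"gripper": 0.4},
    {"tx": -0.5,"ty": 0,"tz": 0,"rx": 0,"ry": 0,"rz": 0,"gripper": 0.4},
    {"tx": -0.5,"ty": 0,"tz": 0,"rx": 0,"ry": 0,"rz": 0,"gripper": 0.4},
  ],
)

```text
clock: 14.05
eef_pos: [518.0, -16.2, 27.6]
tcp_rot: [3.142, -0.001, 1.464]
contact_force: [0.7, 4.1, 3.1]
opening: 0.697
```

>>> move_arm(
  increments=[
    {"tx": -0.5,"ty": 0,"tz": 0,"rx": 0,"ry": 0,"rz": 0,"gripper": 0.4},
    {"tx": -0.5,"ty": 0,"tz": 0,"rx": 0,"ry": 0,"rz": 0,"gripper": 0.4},
    {"tx": -0.5,"ty": 0,"tz": 0,"rx": 0,"ry": 0,"rz": 0,"gripper": 0.4},
    {"tx": -0.5,"ty": 0,"tz": 0,"rx": 0,"ry": 0,"rz": 0,"gripper": 0.4},
    {"tx": -0.5,"ty": 0,"tz": 0,"rx": 0,"ry": 0,"rz": 0,"gripper": 0.4},
  ],
)

```text
clock: 14.55
eef_pos: [515.3, -41.1, 27.6]
tcp_rot: [-3.142, -0.001, 1.464]
contact_force: [0.4, 4.7, 3.5]
opening: 0.703
```

```bash
python3 chk.py s4 -40 200; python3 -c "
from h import *
need(frombed(10,-1,28),np.radians(83.9))"
```

```text
top 66 x [105.1 105.4 143.9 144. ] y [-57.3  50.9]
scene 1588 x [ 12.6  13.1 156.4 157.2] y [-56.1  56.2]
 rim z [59.2 59.6 59.3 58.9 59.3 60.1 60.  59.3 58.1 59.2 70.5 70.3 71.2 61.4
 58.2]  slope [ 0.  57.4]
14.65
clock 14.65 bed [ 2.4 -2.  27.4] rpy [-1.7997e+02 -2.0000e-02  8.3890e+01] F [ 0.6  0.1 -0.6] q [-0.08  0.48  2.01  0.    0.65  0.02]
tool shift cm [-0.76  0.1  -0.06] turn deg [-0.03 -0.02 -0.01]
```

View pics/s4.png

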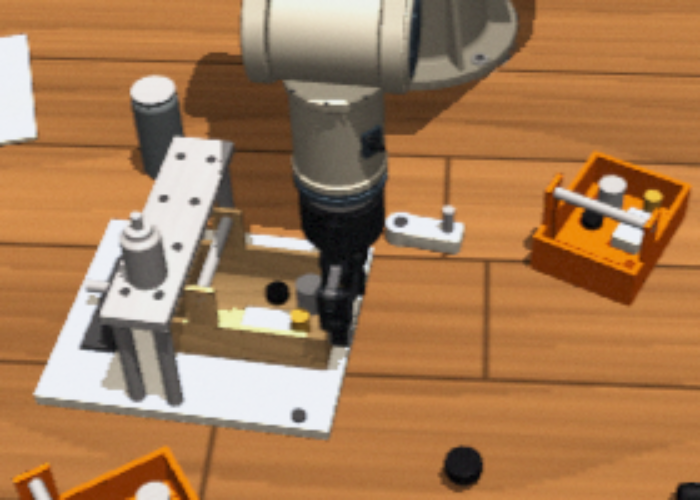

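>>> move_arm(
  increments=[
    {"tx": -0.4,"ty": 0,"tz": 0,"rx": 0,"ry": 0,"rz": 0,"gripper": 0.4},
    {"tx": -0.4,"ty": 0.05,"tz": 0,"rx": 0,"ry": 0,"rz": 0,"gripper": 0.4},
    {"tx": -0.4,"ty": 0.05,"tz": 0,"rx": 0,"ry": 0,"rz": 0,"gripper": 0.4},
    {"tx": -0.2,"ty": 0,"tz": 0,"rx": 0,"ry": 0,"rz": 0,"gripper": 0.4},
  ],
)

```text
clock: 15.05
eef_pos: [514.6, -55.2, 27.4]
tcp_rot: [-3.141, -0.001, 1.464]
contact_force: [0.7, 0.5, -0.5]
opening: 0.693
```

>>> move_arm(
  increments=[
    {"tx": -0.15,"ty": 0,"tz": 0,"rx": 0,"ry": 0,"rz": 0,"gripper": 0.4},
    {"tx": -0.15,"ty": 0,"tz": 0,"rx": 0,"ry": 0,"rz": 0,"gripper": 0.4},
    {"tx": -0.15,"ty": 0,"tz": 0,"rx": 0,"ry": 0,"rz": 0,"gripper": 0.4},
  ],
)

```text
clock: 15.35
eef_pos: [514.2, -59.3, 27.4]
tcp_rot: [-3.141, -0.001, 1.464]
contact_force: [0.0, 2.1, -1.1]
opening: 0.698
```

>>> move_arm(
  increments=[
    {"tx": -0.15,"ty": 0,"tz": 0,"rx": 0,"ry": 0,"rz": 0,"gripper": 0.4},
    {"tx": -0.15,"ty": 0,"tz": 0,"rx": 0,"ry": 0,"rz": 0,"gripper": 0.4},
  ],
)

```text
clock: 15.55
eef_pos: [514.0, -62.2, 27.5]
tcp_rot: [-3.142, -0.001, 1.465]
contact_force: [0.5, 1.4, -1.4]
opening: 0.697
```

>>> move_arm(
  increments=[
    {"tx": -0.15,"ty": 0,"tz": 0,"rx": 0,"ry": 0,"rz": 0,"gripper": 0.4},
    {"tx": -0.15,"ty": 0,"tz": 0,"rx": 0,"ry": 0,"rz": 0,"gripper": 0.4},
  ],
)

```text
clock: 15.75
eef_pos: [513.7, -65.3, 27.5]
tcp_rot: [3.142, -0.001, 1.464]
contact_force: [-0.9, 1.2, -1.2]
opening: 0.698
```

```bash
python3 chk.py s5 -20 220; python3 -c "
from h import *
need(frombed(30,-1,28),np.radians(83.9))"
```

```text
scene 1286 x [ 35.9  36.2 177.4 180.9] y [-55.   57.3]
 rim z [59.1 59.  60.4 57.3 58.8 59.9 59.7 59.  59.5 58.6 69.5 71.7 59.1]  slope [ 0.1 55.3]
15.85
clock 15.85 bed [26.3 -0.7 27.6] rpy [ 1.7999e+02 -4.0000e-02  8.3900e+01] F [-0.1  0.4 -0.8] q [-0.13  0.48  2.    0.    0.66 -0.02]
tool shift cm [-0.37 -0.02 -0.04] turn deg [ 0.01 -0.04  0.  ]
```

>>> move_arm(
  increments=[
    {"tx": -0.15,"ty": 0,"tz": 0,"rx": 0,"ry": 0,"rz": 0,"gripper": 0.4},
    {"tx": -0.15,"ty": 0,"tz": 0,"rx": 0,"ry": 0,"rz": 0,"gripper": 0.4},
  ],
)

```text
clock: 16.05
eef_pos: [513.5, -68.2, 27.6]
tcp_rot: [3.141, -0.001, 1.464]
contact_force: [0.5, 3.0, -0.4]
opening: 0.7
```

>>> move_arm(
  increments=[
    {"tx": -0.15,"ty": 0,"tz": 0,"rx": 0,"ry": 0,"rz": 0,"gripper": 0.4},
    {"tx": -0.15,"ty": 0,"tz": 0,"rx": 0,"ry": 0,"rz": 0,"gripper": 0.4},
  ],
)

```text
clock: 16.25
eef_pos: [513.2, -71.2, 27.6]
tcp_rot: [3.141, -0.001, 1.464]
contact_force: [-0.2, 3.0, 0.6]
opening: 0.696
```

>>> move_arm(
  increments=[
    {"tx": -0.15,"ty": 0,"tz": 0,"rx": 0,"ry": 0,"rz": 0,"gripper": 0.4},
    {"tx": -0.15,"ty": 0,"tz": 0,"rx": 0,"ry": 0,"rz": 0,"gripper": 0.4},
  ],
)

```text
clock: 16.45
eef_pos: [512.8, -74.2, 27.6]
tcp_rot: [3.142, -0.001, 1.464]
contact_force: [-0.3, 2.9, 0.5]
opening: 0.699
```

>>> move_arm(
  increments=[
    {"tx": -0.15,"ty": 0,"tz": 0,"rx": 0,"ry": 0,"rz": 0,"gripper": 0.4},
  ],
)

```text
clock: 16.55
eef_pos: [512.7, -75.7, 27.6]
tcp_rot: [3.141, -0.001, 1.464]
contact_force: [0.3, 3.0, 0.8]
opening: 0.704
```

>>> move_arm(
  increments=[
    {"tx": -0.15,"ty": 0,"tz": 0,"rx": 0,"ry": 0,"rz": 0,"gripper": 0.4},
    {"tx": -0.15,"ty": 0,"tz": 0,"rx": 0,"ry": 0,"rz": 0,"gripper": 0.4},
  ],
)

```text
clock: 16.75
eef_pos: [512.4, -78.7, 27.6]
tcp_rot: [3.141, -0.001, 1.464]
contact_force: [-0.2, 3.5, 1.4]
opening: 0.7
```

>>> move_arm(
  increments=[
    {"tx": -0.15,"ty": 0,"tz": 0,"rx": 0,"ry": 0,"rz": 0,"gripper": 0.4},
  ],
)

```text
clock: 16.85
eef_pos: [512.2, -80.2, 27.6]
tcp_rot: [3.141, -0.001, 1.464]
contact_force: [-0.1, 4.2, 1.2]
opening: 0.702
```

>>> move_arm(
  increments=[
    {"tx": -0.1,"ty": 0,"tz": 0,"rx": 0,"ry": 0,"rz": 0,"gripper": 0.4},
  ],
)

```text
clock: 16.95
eef_pos: [512.1, -81.2, 27.6]
tcp_rot: [3.141, -0.001, 1.464]
contact_force: [0.7, 4.1, 2.9]
opening: 0.697
```

>>> move_arm(
  increments=[
    {"tx": -0.1,"ty": 0,"tz": 0,"rx": 0,"ry": 0,"rz": 0,"gripper": 0.4},
  ],
)

```text
clock: 17.05
eef_pos: [512.0, -82.1, 27.6]
tcp_rot: [3.141, -0.001, 1.464]
contact_force: [-0.1, 4.1, 2.7]
opening: 0.701
```

>>> move_arm(
  increments=[
    {"tx": -0.1,"ty": 0,"tz": 0,"rx": 0,"ry": 0,"rz": 0,"gripper": 0.4},
  ],
)

```text
clock: 17.15
eef_pos: [511.9, -82.5, 27.6]
tcp_rot: [3.142, -0.002, 1.464]
contact_force: [1.5, 15.3, 4.3]
opening: 0.703
```

>>> move_arm(
  increments=[
    {"tx": -0.1,"ty": 0,"tz": 0,"rx": 0,"ry": 0,"rz": 0,"gripper": 0.4},
  ],
)

```text
clock: 17.25
eef_pos: [511.9, -82.6, 27.6]
tcp_rot: [-3.142, -0.003, 1.464]
contact_force: [3.4, 22.5, 3.9]
opening: 0.702
```

>>> move_arm(
  increments=[
    {"tx": 0.07,"ty": 0,"tz": 0,"rx": 0,"ry": 0,"rz": 0,"gripper": 0.4},
    {"tx": 0,"ty": 0,"tz": 0,"rx": 0,"ry": 0,"rz": 0,"gripper": 0.4},
  ],
)

```text
clock: 17.45
eef_pos: [511.8, -82.5, 27.6]
tcp_rot: [-3.142, -0.002, 1.464]
contact_force: [0.3, 10.6, 3.7]
opening: 0.698
```

>>> move_arm(
  increments=[
    {"tx": -0.03,"ty": 0,"tz": 0,"rx": 0,"ry": 0,"rz": 0,"gripper": 0.4},
    {"tx": 0,"ty": 0,"tz": 0,"rx": 0,"ry": 0,"rz": 0,"gripper": 0.4},
    {"tx": 0,"ty": 0,"tz": 0,"rx": 0,"ry": 0,"rz": 0,"gripper": 0.4},
    {"tx": 0,"ty": 0,"tz": 0,"rx": 0,"ry": 0,"rz": 0,"gripper": 0.4},
    {"tx": 0,"ty": 0,"tz": 0,"rx": 0,"ry": 0,"rz": 0,"gripper": 0.4},
  ],
)

```text
clock: 17.95
eef_pos: [511.8, -82.5, 27.6]
tcp_rot: [-3.141, -0.002, 1.464]
contact_force: [1.2, 13.6, 3.1]
opening: 0.702
```

>>> move_arm(
  increments=[
    {"tx": 0.1,"ty": 0,"tz": 0,"rx": 0,"ry": 0,"rz": 0,"gripper": 0.4},
    {"tx": 0.5,"ty": 0,"tz": 0,"rx": 0,"ry": 0,"rz": 0,"gripper": 0.4},
    {"tx": 2,"ty": 0,"tz": 0,"rx": 0,"ry": 0,"rz": 0,"gripper": 0.4},
    {"tx": 4,"ty": 0,"tz": 0,"rx": 0,"ry": 0,"rz": 0,"gripper": 0.4},
    {"tx": 4,"ty": 0,"tz": -2,"rx": 0,"ry": 0,"rz": 0,"gripper": 0.4},
    {"tx": 2,"ty": 0,"tz": -4,"rx": 0,"ry": 0,"rz": 0,"gripper": 0.4},
    {"tx": 2,"ty": 0,"tz": -4,"rx": 0,"ry": 0,"rz": 0,"gripper": 0.4},
    {"tx": 0,"ty": 0,"tz": -4,"rx": 0,"ry": 0,"rz": 0,"gripper": 0.4},
    {"tx": 0,"ty": 0,"tz": 0,"rx": 0,"ry": 0,"rz": 0,"gripper": 0.4},
  ],
)

```text
clock: 18.85
eef_pos: [530.5, 62.2, 172.7]
tcp_rot: [3.133, -0.002, 1.466]
contact_force: [0.5, -0.5, 0.1]
opening: 0.702
```

```bash
python3 chk.py s6 -20 220
python3 - <<'E'
from h import *
need(frombed(30,-1,28),np.radians(83.9))
im,D=r.grab_frame("top"); cv2.imwrite('pics/t6.png',cv2.resize(im[150:350,270:500],None,fx=3,fy=3)[:,:,::-1])
P=tobed(cloud("top",D)); g=im.astype(int)
m=(D>0)&(P[...,0]>10)&(P[...,0]<132)&(abs(P[...,1])<75)&(P[...,2]>54)&(P[...,2]<66)&(g[...,0]-g[...,2]>25)
print(P[m].min(0).round(1),P[m].max(0).round(1)); Q=P[m]
for x0 in (60,80,100,115):
    k=(Q[:,0]>x0)&(Q[:,0]<x0+15); print(x0,Q[k][:,1].min().round(1),Q[k][:,1].max().round(1))
E
```

```text
top 315 x [ 54.8  55.1 142.3 143.1] y [-56.3  51.4]
 rim z [62.  60.8 56.8 57.2 59.5 59.1 61.5 61.  62.2]  slope [ 0.  57.9]
scene 1279 x [ 52.2  52.5 189.5 192.5] y [-55.3  57.5]
 rim z [60.5 60.2 58.5 57.9 59.6 58.6 58.2 60.2 59.4 59.6 58.1 35.6 41.6]  slope [-0.1 70.5]
18.95
clock 18.95 bed [-1.013e+02 -1.000e-01  1.683e+02] rpy [ 1.7989e+02 -5.0000e-02  8.3920e+01] F [-1.   0.1 -0.7] q [0.11 0.28 1.9  0.   0.96 0.22]
tool shift cm [-13.14  -0.09  14.02] turn deg [ 0.11 -0.05  0.02]
[ 54.1 -58.3  54. ] [131.6  52.9  64.9]
60 -58.3 52.7
80 -58.0 52.0
100 -57.8 52.9
115 -57.9 52.2
```

View pics/t6.png

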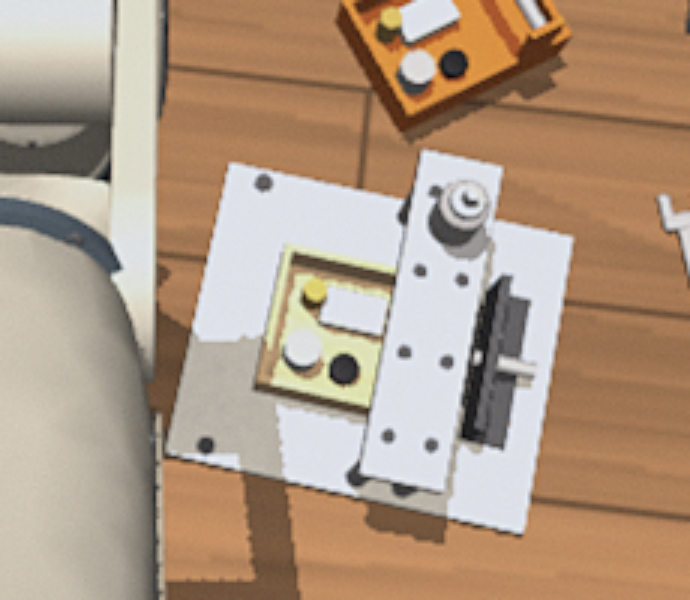

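The tray is straight and central under the table, with its rear at crop (270, 330), flat on the base. The gripper is well clear, and the cylinder still stands on the table at (462, 210). Handing in.

```bash
python3 -c "
from rig import r
print(r.sign_off())"
```

```text
the job is handed in; nothing more can be done
None
```

The tray is stowed against the buffer and the job is handed in at about 19 s of the 72 s allowed; the hand-in gave no verdict.

**What I did**
- I gripped the pale plywood tray's cross bar, tipped the front up about 0.15 rad and set it on the threshold with the rear on the bench. I let go there briefly so it rested freely.
- I regripped and slid it over the edge, keeping the tilt to about 0.25 rad, then laid it flat with its middle past the edge.
- I pushed it home from behind with the fingers spread across the rear wall and felt for the buffer in 1 mm steps. I then held it there at about 11–14 N wrist force for around 0.7 s before backing off.

**Last checks**
- **Flat:** the rim is at about 60 mm along its length, so the tray lies flat on the base.
- **Position:** the rear is at about x +53 mm and the front about 13 mm before the stop plate.
- **Straightness:** the tray's sides run parallel to the base's middle line.
- **Centring:** the cameras disagree slightly on y: the top one puts the tray's middle at about -3 mm, the scene one at about +1 mm. Both are well inside the 25 mm limit.
- **Gripper and bystanders:** the gripper is clear of everything. In the last picture the air cylinder was still standing on the table. The star knob and bracket were not in that picture, and I did not measure bystander positions afterwards.

**Contact force:** on touching the buffer, the wrist force peaked at 22.5 N for one row. That is under the 25 N limit, but above the 10 N or so intended, so I eased back straight away.

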